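# Ease a dowelled gearbox cover off with a wedge

## Task

The screws are out of the gearbox's end cover, but its dowels still hold it tight in the housing: take the double-ended wedge and work it into the pry slots at the left and right of the seam in turn, a little at a time so that neither edge of the cover ever gets more than 4 mm ahead of the other, until the cover stands free at both edges. Do not touch the cover with the gripper before that, and leave the other things on the bench alone. Then lay the wedge down on the bench, lift the cover off by its boss and set it level on top of the beech block, its dowels hanging clear down the block's two long sides.

Things in the scene. Friction and masses are not known exactly. Their poses are not given: they have to be found in the camera images.
- housing: Grey finned gearbox housing with 112 x 112 x 14 mm seam flange, on a steel stand (base 160 x 130 mm) fixed to the bench, leaned 30 deg towards the robot and perhaps turned a little. Origin: centre of the flat seam face, 135 mm above the bench. z: out of the face, 30 deg from vertical; y: level, along the line of the two pry slots (left slot at +y); x: up the slope. Below the flange it is narrower.
- slot_left (a point): Left pry slot, cut in the seam face at the middle of the flange's +y edge: 26 mm wide (housing x), 4 mm deep, open at the flange's edge, running 30 mm straight in (-y) to a stop; its floor is eased 2 mm at the very edge. The point: middle of its mouth, at the floor's level, (0, +56, -4) mm in the housing's frame.
- slot_right (a point): Right pry slot at the -y edge, the left one's mirror image. The point: middle of its mouth, at the floor's level, (0, -56, -4) mm in the housing's frame.
- cover: Aluminium cover, 0.35 kg: plate 112 x 112 x 12 mm, in its middle a round boss 44 mm across and 32 mm high. Origin: centre of the plate's flat underside, z out through the boss; at the start its frame is the housing's. A 3 mm chamfer round the lower edge opens the slots' mouths by as much at the very edge. Four dowels, 8 mm across, stand 9 mm out of the underside at (+-44, +-44) mm.
- cover_left (a point): Cover's underside near its left edge, (0, +53, 0) mm in the cover's frame; its z in the housing's frame is the gap there. Sprung parts in the dowel holes grip each dowel with some 6 N, so the cover stays where it is left; a dowel raised 3.5 mm is out of its grip, which closes below it and keeps it up. The cover then sits loosely until raised 9 mm.
- cover_right (a point): Cover's underside near its right edge, (0, -53, 0) mm in the cover's frame; its z in the housing's frame is the gap there.
- wedge: Double-ended brass wedge, 144 mm long (y), 20 wide (x), 0.25 kg, flat on the bench. Origin: centre of its flat sole, z up. Black sleeve in the middle to hold: 60 long, 24 wide (x), 26 high from the sole. Ends alike: tip 2 mm thick, top rising 3 in 10, to 14 mm. Sole flat on a slot's floor, it lifts that edge once its tip is 10 mm in, then 3 mm per 10 mm: 6 mm at the stop. Push: 10 to 25 N.
- beech_block: Plain beech block, 60 (x) x 110 (y) x 38 mm high, loose on the bench. Origin: centre of its underside. The cover's plate goes flat on its top, centred, sides parallel to the block's (any of the four ways round): two dowels then hang beside each 110 mm long side.
- driver_red: Bystander: screwdriver with red handle, 246 mm long.
- spanner_10: Bystander: small combination spanner, 160 mm long.
- pliers: Bystander: pliers with red handles, 162 mm long.
- tape_2: Bystander: roll of black tape, 62 mm across.
Mind the look-alikes: they are no part of the job. What is meant by the beech_block is not black, and is the larger of those in its own colour.

How it is judged (in metres and radians):
On the way, in this order (a step that is already met when the one before it is completed fails the run):
1. one edge of the cover raised about 2 mm by the wedge (((z of cover_left in the frame of housing above 0.0018 m and contact force between wedge and cover above 0.5 N) or (z of cover_right in the frame of housing above 0.0018 m and contact force between wedge and cover above 0.5 N))), for 0.05 s.
2. both edges raised by more than 3.2 mm, the gripper not touching the cover (z of each of cover_left, cover_right in the frame of housing above 0.0032 m and distance between cover and housing below 0.01 m and contact force between the fingers and cover below 0.1 N), for 0.1 s.
At the end, for the whole second after the job is handed in: The cover rests level (3.5 deg) and boss up, plate flat on top of the beech block (height within 3 mm), within 14 mm of centre across and 30 mm along it, sides parallel within 17 deg, dowels beside the long sides; the wedge rests on the bench (x of cover in the frame of beech_block between -0.014 and 0.014 m and y of cover in the frame of beech_block between -0.03 and 0.03 m and height (world z) of cover between 0.035 and 0.042 m and angle between cover's own z axis and vertical below 0.06 rad and contact force between cover and beech_block above 1 N and linear speed of each of cover, wedge below 0.02 m/s and height (world z) of wedge between -0.01 and 0.03 m and (angle between the x axis of cover and the x axis of beech_block, either way round below 0.3 rad or angle between the x axis of cover and the y axis of beech_block, either way round below 0.3 rad)); the robot touches nothing.
It fails at once if the cover cocked in its fit: one edge more than 4.9 mm ahead of the other while the dowels are held (angle between the y axis of cover and the y axis of housing, either way round above 0.046 rad and distance between cover and housing below 0.005 m).
It fails at once if the gripper took hold of or pushed the cover before it stood free (contact force between the fingers and cover above 1 N and distance between cover and housing below 0.0028 m).
It fails at once if a bystander was moved by more than 30 mm (distance of any of driver_red, spanner_10, pliers, tape_2 from where it was at the start of the episode above 0.03 m).
It also fails if it takes over 72 s, if anything falls off the work surface, if the arm or the gripper's body presses on something with over 40 N, if the wrist force passes 120 N, or if a joint passes its speed limit or range.

## Robot

A 6-joint arm with a two-finger parallel gripper is mounted at the origin on a cart in front of the work surface, level with it; the furniture and walls round the work are solid. World frame = base frame: x ahead of the robot, y to its left, z up, the work surface at z = 0. Lengths are in mm, angles in rad, forces in N, time in s.
With the tool pointing down it reaches from about 300 to 775 mm from the base axis. Payload 14.6 kg.
Tool frame: the origin (TCP) lies at the very end of the fingers, on their centre line; the grasp point (between the pads) lies 19 mm behind it; z points along the fingers, y is the line along which they close (so a half turn about z gives the same grasp; the last joint's range is limited). The gripper opens to 94 mm and grips with 3 to 60 N. Pads are 16 mm wide; open, the fingers measure 119 mm over their backs; the gripper's body (75 mm by 177 mm) begins 78 mm behind the grasp point.
Start: joints at [-1.358, 0.3, 1.521, -0, 1.321, -0.067], TCP at [151.883, -528.603, 205.446] pointing down, gripper open.
Joint ranges: [-3.03, 3.03], [-0.79, 2.21], [0.23, 2.52], [-1.04, 4.18], [0, 3.07], [-2.55, 2.55]. Speed limits (rad/s): [2.22, 2.22, 2.57, 3.14, 3.14, 3.14].

## Interface

Orientations are given as [roll, pitch, yaw] about the fixed x, y, z axes, in that order (R = Rz(yaw) Ry(pitch) Rx(roll)).
In Python, from cell import manip, eyes, ticket gives the robot as it stands. The module is installed in compiled form; this text tells all that it offers.
- The arm moves only by the tool arm_command, never from a script. Its argument "plan" is a list of rows, each a list of 5 numbers: the opening, from -1 (shut) to 1 (fully open), then the shift along the tool's x, y, z in m, then the turn about the tool's z in rad. In form: [[jaw, dx, dy, dz, roll], ...]. A call has 1 to 20 rows; each row shifts and turns the commanded pose from where the row before left it, along the tool's axes as they then stand; what a row does not reach is not made up. A row lasts 1/8 s, in which the tool goes at most 62.5 mm and 10.7 degrees, less where a joint would pass 70% of its speed; a pose out of reach is approached as far as the arm can. A call is refused whole if a number of a shift passes 0.0625 or a number of a turn 0.188, either way. A call with a gripper value outside its range is refused whole. The fingers move at their own pace and stop on an object; "newtons" is the grip in N (left out, the last holds). Time passes only in rows, so rows that do not move let the fingers close. It gives the time, the measured TCP pose, the force, the opening and the grip force at its end, in the units of the state.
- manip.read_state(): the state, without advancing time (a new reading comes with each control period).
- eyes.camera(name): name is "scene" or "top" or "wrist"; returns a dict with "img" (480x640x3 uint8, blue, green, red), "z_map" (480x640 float32, mm along the optical axis (not along the pixel's ray), 0 where there is no reading), "fx", "fy", "cx", "cy" (pixels), "dist" ([k1, k2, p1, p2, k3] as OpenCV has them; the pictures are not rectified), "eye" and "orientation" of the camera in the world. Camera axes: x right, y down, z forward; pixel columns grow to the right and rows downward; lengths in mm; the calibration is good to about 2 mm. A picture is of the moment at which its call begins.
- ticket.sign_off(): hands the job in; it is judged then, once.
The state is a dict: "clock": time; "joints": joint angles; "qd": joint speeds; "effort": joint torques, N m; "eef_pos": TCP position; "eef_rot": TCP orientation; "wrist_force": force on the tool from outside, world axes, zero at the start; "moment": the same for the moment, N m; "finger_gap": finger opening in mm; "finger_force": force on a finger pad.
Only numpy, scipy, OpenCV 4.12 (cv2) and the standard library are available. Lean on these libraries where they do the work, as an engineer would, in place of code of your own. Each camera call takes 0.05 s, during which the arm holds its last target. There are 200 camera calls.

## Working session

There is one attempt and no reset: what is moved stays moved. The work goes in short steps, Python scripts to look and compute and a tool call to move; the robot and the scene stay as the last step left them, time stands still between calls to the robot, and variables do not carry over. Pictures are saved under pics/ and viewed, at most 10 in all, crops included, and the job is handed in when it is done.

Besides the shell and the picture viewer there is one more tool, called after "Call:" by a JSON object that holds its "fn" and its "kwargs", one argument or row to a line. arm_command: Moves the arm, as the interface text tells. Its arguments: {"type":"object","properties":{"plan":{"type":"array"},"newtons":{"type":"number"}},"required":["plan"]}

```bash
mkdir -p pics
cat > h.py <<'E'
import numpy as np, cv2
from scipy.spatial.transform import Rotation as R
from cell import manip, eyes, ticket
def cam(n):
    c=eyes.camera(n); np.savez('%s.npz'%n,**{k:np.array(v) for k,v in c.items()}); return c
def load(n): return dict(np.load('%s.npz'%n))
def rot(o):
    o=np.array(o,float)
    return o if o.shape==(3,3) else R.from_euler('xyz',o).as_matrix()
def world(c,u,v,z=None):
    K=np.array([[c['fx'],0,c['cx']],[0,c['fy'],c['cy']],[0,0,1]],float)
    p=np.stack([np.ravel(u),np.ravel(v)],1).astype(np.float64)[:,None]
    n=cv2.undistortPoints(p,K,np.array(c['dist'],float))[:,0]
    if z is None: z=c['z_map'][np.ravel(v).astype(int),np.ravel(u).astype(int)]
    d=np.c_[n,np.ones(len(n))]*np.ravel(z)[:,None]
    return d@rot(c['orientation']).T+np.array(c['eye'])
E
python3 - <<'E'
from h import *
for n in ('top','scene'):
    c=cam(n); cv2.imwrite('pics/%s0.png'%n,c['img']); print(n,c['eye'],c['orientation'],c['fx'])
print(manip.read_state())
E
```

```text
top [ 323.74094284  163.5146009  1326.57597211] [-2.96719106e+00 -5.88747026e-04 -1.58676782e+00] 453.7039316622792
scene [-318.90816248 1508.17852403  814.19745667] [-1.97888411e+00  1.19257990e-04 -2.56946026e+00] 609.7116975838674
{'clock': 0.1, 'joints': array([-1.35762304e+00,  3.00406788e-01,  1.52150424e+00, -2.87897880e-06,
        1.32069173e+00, -6.66040825e-02]), 'qd': array([ 1.01206208e-04, -1.43522047e-04, -2.55552749e-04, -7.92207106e-04,
        1.79883737e-05, -1.39386500e-03]), 'effort': array([ 5.02968433e-04, -5.32644510e+01, -3.53286874e+01,  7.09583564e-02,
        2.34815682e-02, -5.77998799e-05]), 'eef_pos': array([ 151.82395665, -528.39298579,  204.95411201]), 'eef_rot': array([-3.14058461e+00, -6.44444996e-05,  2.79778053e-01]), 'wrist_force': array([-0.57460507,  0.58154101, -0.20838903]), 'moment': array([ 0.00764372, -0.00309959, -0.05607799]), 'finger_force': 0.0, 'finger_gap': 93.63424366942336}
```

View pics/top0.png

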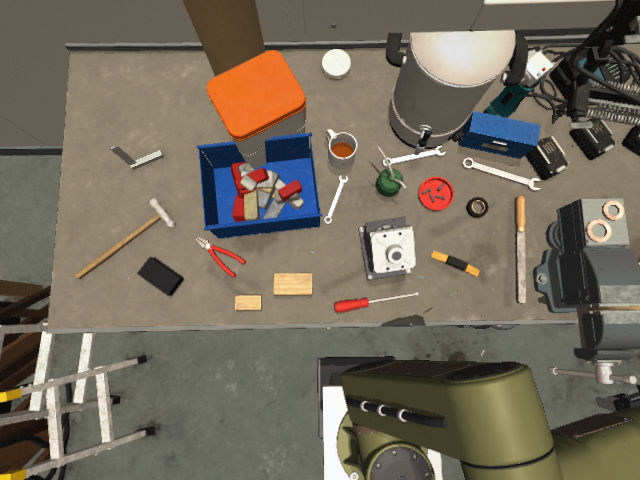

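View pics/scene0.png

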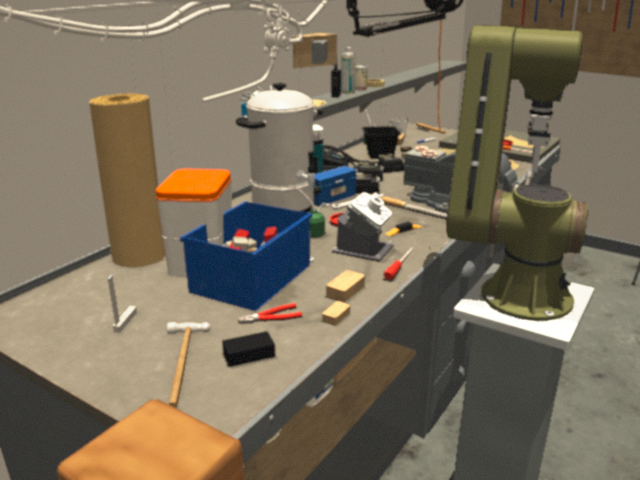

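The top view shows the housing with its cover at (390,247) and the wedge, yellow ends and a black sleeve, at (455,263). Candidates for the beech block are the larger one at (293,284), the smaller beech one at (247,302) and the black one at (160,276). By the description I choose (293,284).

```bash
cat > m.py <<'E'
from h import *
def rect(P):
    (cx,cy),(w,h),a=cv2.minAreaRect(P[:,:2].astype(np.float32)); return [round(float(x),1) for x in (cx,cy,w,h,a)]
def meas():
    c=load('top'); v,u=np.mgrid[0:480,0:640]
    W=world(c,u,v).reshape(480,640,3); hsv=cv2.cvtColor(c['img'],cv2.COLOR_BGR2HSV)
    def box(a,b,x,y): m=np.zeros((480,640),bool); m[b:y,a:x]=1; return m
    ym=box(425,235,490,290)&(hsv[...,1]>130)&(hsv[...,0]>15)&(hsv[...,0]<32)
    n,l,s,ce=cv2.connectedComponentsWithStats(ym.astype(np.uint8))
    for i in range(1,n):
        if s[i,4]>20: print('wedge end',ce[i],s[i,4],W[l==i].mean(0).round(1))
    wm=box(425,235,490,290)&(W[...,2]>5)
    print('wedge all',rect(W[wm]),W[wm][:,2].max())
    wm&=(W[...,2]>18);print('sleeve',rect(W[wm]),W[wm].mean(0))
    for n_,b in (('big',(262,262,325,305)),('small',(225,285,268,320))):
        bm=box(*b)&(W[...,2]>15); print(n_,rect(W[bm]),np.median(W[bm][:,2]),bm.sum())
    pm=box(350,205,430,290)&(W[...,2]>60); return c,W,pm
if __name__=='__main__':
    c,W,pm=meas()
    P=W[pm]
    # plane fit of cover top
    rng=np.random.default_rng(0);best=0
    for _ in range(500):
        a=P[rng.choice(len(P),3,False)];n=np.cross(a[1]-a[0],a[2]-a[0]);L=np.linalg.norm(n)
        if L<1: continue
        n/=L; n*=np.sign(n[2]); i=abs((P-a[0])@n)<2
        if n[2]>.7 and i.sum()>best: best=i.sum();I=i
    Q=P[I];m=Q.mean(0);n=np.linalg.svd(Q-m)[2][2];n*=np.sign(n[2])
    print('plane',best,len(P),n,np.degrees(np.arccos(n[2])),'yaw',np.degrees(np.arctan2(-n[1],-n[0])))
    yaw=np.arctan2(-n[1],-n[0]);y=np.array([-np.sin(yaw),np.cos(yaw),0]);x=np.cross(y,n)
    for k in (0,1,2): pass
    E=np.c_[Q@x,Q@y,Q@n]
    r=rect(E);print('rect in plane axes',r)
    cc=r[0]*x+r[1]*y+np.median(E[:,2])*n
    print('top centre',cc,'origin',cc-12*n)
    b=P[(P@n)>np.median(E[:,2])+25];print('boss top',len(b),(b.mean(0)),'origin via boss',b.mean(0)-44*n)
    cv2.imwrite('pics/crop1.png',cv2.resize(c['img'][200:320,270:490],None,fx=3.6,fy=3.6,interpolation=cv2.INTER_CUBIC))
E
python3 m.py
```

```text
wedge end [439.43089431 256.27642276] 123 [ 507.8 -185.1   30.2]
wedge end [471.81981982 270.13513514] 111 [ 468.6 -281.7    9.6]
wedge all [465.6, -82.0, 190.7, 534.0, 10.4] 1326.5759721063544
sleeve [426.2, -43.5, 59.9, 458.0, 18.9] [ 476.10660511 -204.59201758  124.54562755]
big [394.1, 233.1, 160.3, 115.9, 8.8] 38.35892400168041 883
small [368.8, 282.2, 249.1, 49.0, 80.3] 25.774051442999507 371
plane 846 2355 [-0.48660051 -0.05439569  0.8719295 ] 29.316360138313836 yaw 6.378450934965761
rect in plane axes [509.0, -88.7, 115.6, 110.6, 1.2]
top centre [508.04932147 -32.45910549 146.85167503] origin [513.8885276  -31.80635726 136.38852103]
boss top 261 [471.12297688  -8.67643518 324.48535572] origin via boss [492.53339937  -6.28302498 286.12045775]
```

View pics/crop1.png

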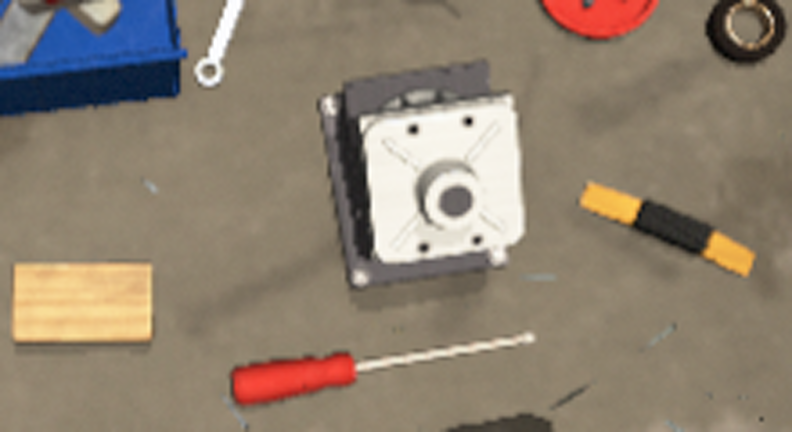

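The crop confirms the beech block (crop 13-152, 262-342), the wedge lying from (585,195) to (752,260), and the cover at 365-525 with its boss at (450,195).

The tool can't tilt. I'll therefore grip the wedge by its sleeve's end faces, closing along its y. Then I'll press it on the leaning cover plate, so that it pivots to 30° in the grip.

```bash
cat > m2.py <<'E'
from h import *
def rect(P):
    (cx,cy),(w,h),a=cv2.minAreaRect(P[:,:2].astype(np.float32)); return [round(float(x),1) for x in (cx,cy,w,h,a)]
c=load('top'); v,u=np.mgrid[0:480,0:640]
W=world(c,u,v).reshape(480,640,3); W[(c['z_map']<=0)]=np.nan
def pts(a,b,x,y,lo,hi,it=1):
    Z=W[...,2]; m=np.zeros((480,640),np.uint8); m[b:y,a:x]=((Z>lo)&(Z<hi))[b:y,a:x]
    m=cv2.morphologyEx(m,cv2.MORPH_OPEN,np.ones((3,3)))
    n,l,s,_=cv2.connectedComponentsWithStats(m); k=1+np.argmax(s[1:,4]); return W[l==k]
P=pts(425,235,490,290,4,32);print('wedge',rect(P),P.mean(0),np.percentile(P[:,2],[5,50,95]))
for n,b in (('big',(262,262,325,305)),('small',(225,290,268,320))):
    P=pts(*b,15,50);print(n,rect(P),np.median(P[:,2]))
P=pts(350,205,430,290,70,230)
best=0;rng=np.random.default_rng(0)
for _ in range(800):
    a=P[rng.choice(len(P),3,False)];n=np.cross(a[1]-a[0],a[2]-a[0]);L=np.linalg.norm(n)
    if L<100: continue
    n/=L;n*=np.sign(n[2]);i=abs((P-a[0])@n)<2.5
    if n[2]>.75 and i.sum()>best: best=i.sum();I=i
Q=P[I];m=Q.mean(0);n=np.linalg.svd(Q-m)[2][2];n*=np.sign(n[2])
print(best,len(P),n.round(3),'tilt',np.degrees(np.arccos(n[2])))
yaw=np.arctan2(-n[1],-n[0]);print('yaw n',np.degrees(yaw))
y=np.array([-np.sin(yaw),np.cos(yaw),0]);x=np.cross(y,n)
E=np.c_[Q@x,Q@y,Q@n];r=rect(E);print(r)
cc=r[0]*x+r[1]*y+np.median(E[:,2])*n;print('origin',cc-12*n)
h=P@n-np.median(E[:,2]);b=P[(h>27)&(h<36)];print('boss',len(b),b.mean(0),'origin',b.mean(0)-44*n, 'h',np.median(h[h>27]))
S=pts(350,205,430,290,3,25);print('stand base',rect(S),np.median(S[:,2]))
E
python3 m2.py
```

```text
wedge [491.7, -230.5, 122.6, 24.5, 65.9] [ 490.02057212 -230.81104573   18.15982752] [ 6.53374707 18.82913729 28.50621054]
big [435.0, 239.7, 108.6, 62.2, 89.8] 38.33856428183674
small [384.7, 367.2, 72.0, 37.1, 89.1] 25.759552060956253
988 2292 [-0.495 -0.056  0.867] tilt 29.873129470341304
yaw n 6.47238947535905
[507.7, -89.8, 115.8, 111.4, 0.8]
origin [514.19992156 -32.04134258 136.11323748]
boss 215 [493.02809047 -34.79154533 174.45895474] origin [514.80397669 -32.32112581 136.30521565] h 31.80835844234425
stand base [532.5, -29.8, 162.8, 132.6, 7.0] 10.542088829918384
```

Call:
{"fn": "arm_command", "kwargs": {
  "plan": [
    [1,0.0,-0.04,-0.02,0],
    [1,0.045,-0.06,0,0],
    [1,0.055,-0.03,0,0],
    [1,0.055,-0.02,0,0],
    [1,0.055,-0.02,0,0],
    [1,0.055,-0.0225,0,0],
    [1,0.055,0,0,0],
    [1,0.055,0,0,0],
    [1,0.033,0,0,0],
    [1,0,0,0,0.17],
    [1,0,0,0,0.17],
    [1,0,0,0,0.17],
    [1,0,0,0,0.17],
    [1,0,0,0,0]
  ],
  "newtons": 20
}}

```text
clock: 1.85
eef_pos: [486.2, -242.6, 225.2]
eef_rot: [-3.141, 0.001, -0.399]
wrist_force: [0.6, -0.7, -0.6]
finger_gap: 93.9
finger_force: 0.0
```

Run:
```python
from h import *
c=cam('wrist'); s=manip.read_state(); print(s['eef_pos'],s['eef_rot'],s['clock'],c['eye'],c['orientation'])
cv2.imwrite('pics/w1.png',c['img'])
```

```text
[ 486.20911939 -242.66246677  225.21407605] [-3.14149280e+00  4.99958438e-04 -3.96467417e-01] 1.9 [ 555.20065689 -273.0215806   403.76008941] [ 2.87946649e+00 -5.40968964e-04 -1.96866476e+00]
```

View pics/w1.png

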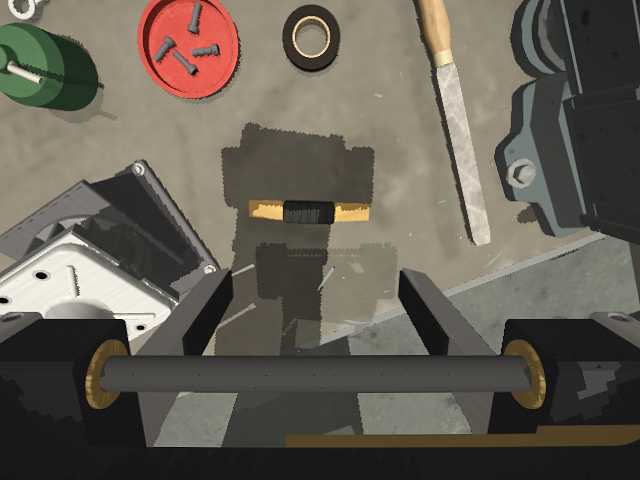

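The wrist view shows the wedge from (249,208) to (371,213), its sleeve at 283-334, roughly across between the open fingers. Next I'll measure it from this view.

Run:
```python
from h import *
c=load('wrist'); s=manip.read_state()
p=world(c,[249,371,283,334],[208.5,212,212,212],None); print(p.round(1))
v,u=np.mgrid[195:230,240:380]; W=world(c,u,v); m=(W[:,2]>3)&(W[:,2]<32); Q=W[m]
r=cv2.minAreaRect(Q[:,:2].astype(np.float32)); print(r)
m=(W[:,2]>20)&(W[:,2]<32);r2=cv2.minAreaRect(W[m][:,:2].astype(np.float32)); print(r2, np.median(W[m][:,2]))
ang=s['eef_rot'][2]
for ctr in (r[0],r2[0]):
    d=np.array(ctr)-s['eef_pos'][:2]; print('dx,dy tool',d@[np.cos(ang),np.sin(ang)],d@[np.sin(ang),-np.cos(ang)])
```

```text
[[ 518.8 -172.1    2. ]
 [ 457.5 -305.3   -0.9]
 [ 502.  -211.2   22.9]
 [ 479.8 -264.7   24.2]]
((489.6670837402344, -237.9013214111328), (138.86985778808594, 24.230745315551758), 65.29595184326172)
((489.5934753417969, -237.90438842773438), (59.314483642578125, 24.09497833251953), 65.24609375) 25.095386403735176
dx,dy tool 1.351158816143289 -5.727162687445326
dx,dy tool 1.28444452101943 -5.6959087958877195
```

Call:
{"fn": "arm_command", "kwargs": {
  "plan": [
    [1,0.0013,-0.0057,0,0.034],
    [1,0,0,0.05,0],
    [1,0,0,0.05,0],
    [1,0,0,0.05,0],
    [1,0,0,0.04,0],
    [1,0,0,0.0172,0],
    [1,0,0,0,0],
    [1,0,0,0,0]
  ],
  "newtons": 25
}}

```text
clock: 2.9
eef_pos: [490.6, -238.4, 19.8]
eef_rot: [3.141, -0.002, -0.433]
wrist_force: [0.7, -0.3, -0.1]
finger_gap: 94.2
finger_force: 0.0
```

Call:
{"fn": "arm_command", "kwargs": {
  "plan": [
    [-1,0,0,0,0],
    [-1,0,0,0,0],
    [-1,0,0,0,0],
    [-1,0,0,0,0],
    [-1,0,0,0,0],
    [-1,0,0,0,0]
  ],
  "newtons": 25
}}

```text
clock: 3.65
eef_pos: [489.8, -238.0, 18.4]
eef_rot: [-3.142, -0.0, -0.434]
wrist_force: [0.1, 0.1, 3.0]
finger_gap: 59.7
finger_force: 25.0
```

Call:
{"fn": "arm_command", "kwargs": {
  "plan": [
    [-1,0,0,-0.02,0],
    [-1,0,0,-0.05,0],
    [-1,0,0,-0.05,0],
    [-1,0,0,-0.05,0],
    [-1,0,0,-0.0466,-0.137],
    [-1,0,0,0,-0.138],
    [-1,0,0,0,-0.138],
    [-1,0,0,0,-0.138],
    [-1,0.0166,-0.04,0,0],
    [-1,0.0166,-0.04,0,0],
    [-1,0.0166,-0.04,0,0],
    [-1,0.0166,-0.04,0,0],
    [-1,0.0166,-0.0416,0,0],
    [-1,0,0,0,0],
    [-1,0,0,0,0]
  ],
  "newtons": 25
}}

```text
clock: 5.52
eef_pos: [548.4, -28.4, 234.4]
eef_rot: [3.141, 0.001, 0.117]
wrist_force: [-0.4, -0.3, -3.7]
finger_gap: 59.3
finger_force: 25.0
```

Run:
```python
from h import *
c=cam('wrist'); s=manip.read_state(); print(s['eef_pos'],s['eef_rot'],s['clock'],s['wrist_force'])
cv2.imwrite('pics/w2.png',c['img'])
```

```text
[548.41259855 -28.82741508 234.56366596] [3.14152359e+00 6.32534411e-04 1.16124992e-01] 5.575 [ 0.0216612   0.23997926 -2.3010459 ]
```

View pics/w2.png

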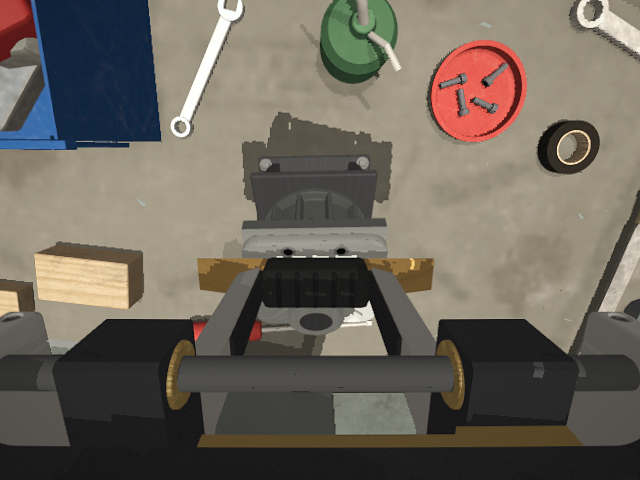

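The wrist view shows the wedge gripped at (315,275), level. It is centred over the cover's upper edge, which spans columns 243-386 at row ~240. Next I'll descend to contact.

Call:
{"fn": "arm_command", "kwargs": {
  "plan": [
    [-1,0,0,0.02,0],
    [-1,0,0,0.016,0],
    [-1,0,0,0.003,0],
    [-1,0,0,0,0],
    [-1,0,0,0,0]
  ],
  "newtons": 12
}}

```text
clock: 6.2
eef_pos: [548.9, -28.2, 196.5]
eef_rot: [3.141, -0.001, 0.117]
wrist_force: [0.5, 0.6, -2.6]
finger_gap: 60.3
finger_force: 12.0
```

Call:
{"fn": "arm_command", "kwargs": {
  "plan": [
    [-1,0,0,0.0015,0],
    [-1,0,0,0,0]
  ],
  "newtons": 9
}}

```text
clock: 6.45
eef_pos: [548.7, -28.0, 194.4]
eef_rot: [3.142, -0.0, 0.117]
wrist_force: [1.4, -0.7, -2.3]
finger_gap: 59.8
finger_force: 9.0
```

Call:
{"fn": "arm_command", "kwargs": {
  "plan": [
    [-1,0,0,0.0015,0],
    [-1,0,0,0,0]
  ],
  "newtons": 9
}}

```text
clock: 6.7
eef_pos: [548.6, -28.0, 192.7]
eef_rot: [-3.141, 0.0, 0.117]
wrist_force: [0.1, -0.2, -2.7]
finger_gap: 59.9
finger_force: 9.0
```

Call:
{"fn": "arm_command", "kwargs": {
  "plan": [
    [-1,0,0,0.001,0],
    [-1,0,0,0,0]
  ]
}}

```text
clock: 6.95
eef_pos: [548.6, -28.1, 191.8]
eef_rot: [-3.142, 0.0, 0.117]
wrist_force: [-0.5, -0.0, -2.3]
finger_gap: 59.7
finger_force: 9.0
```

Call:
{"fn": "arm_command", "kwargs": {
  "plan": [
    [-1,0,0,0.001,0],
    [-1,0,0,0,0]
  ]
}}

```text
clock: 7.2
eef_pos: [548.7, -28.1, 191.0]
eef_rot: [3.142, -0.0, 0.117]
wrist_force: [-0.3, -0.1, -0.4]
finger_gap: 59.8
finger_force: 9.0
```

Call:
{"fn": "arm_command", "kwargs": {
  "plan": [
    [-1,0,0,0.001,0],
    [-1,0,0,0,0]
  ]
}}

```text
clock: 7.45
eef_pos: [548.9, -28.1, 190.9]
eef_rot: [3.141, -0.001, 0.117]
wrist_force: [-3.8, 1.0, 8.0]
finger_gap: 59.8
finger_force: 9.0
```

Call:
{"fn": "arm_command", "kwargs": {
  "plan": [
    [-1,-0.0018,0,0.0006,0],
    [-1,-0.0019,0,0.001,0],
    [-1,0,0,0,0]
  ]
}}

```text
clock: 7.82
eef_pos: [545.4, -28.6, 189.1]
eef_rot: [3.141, -0.002, 0.117]
wrist_force: [-0.0, -0.2, 5.7]
finger_gap: 60.1
finger_force: 9.0
```

Call:
{"fn": "arm_command", "kwargs": {
  "plan": [
    [-1,-0.0017,0,0.0012,0],
    [-1,-0.0016,0,0.0012,0],
    [-1,0,0,0,0]
  ]
}}

```text
clock: 8.2
eef_pos: [542.0, -29.0, 186.6]
eef_rot: [3.141, -0.001, 0.117]
wrist_force: [-2.3, -0.6, 5.0]
finger_gap: 60.0
finger_force: 9.2
```

Call:
{"fn": "arm_command", "kwargs": {
  "plan": [
    [-1,-0.0015,0,0.0014,0],
    [-1,-0.0014,0,0.0014,0],
    [-1,0,0,0,0]
  ]
}}

```text
clock: 8.57
eef_pos: [539.6, -29.3, 184.5]
eef_rot: [3.141, -0.003, 0.117]
wrist_force: [-2.3, -0.3, 11.1]
finger_gap: 59.6
finger_force: 15.7
```

Run:
```python
from h import *
c=cam('wrist'); s=manip.read_state(); print(s['eef_pos'],s['eef_rot'],s['clock'],s['wrist_force'])
v,u=np.mgrid[225:320,190:440]; W=world(c,u,v).reshape(95,250,3)
# brass ends and sleeve slope: fit planes in patches
for nm,(a,b,x,y) in dict(endL=(200,255,235,292),sleeve=(275,255,355,305),endR=(395,255,432,292)).items():
    Q=W[b-225:y-225,a-190:x-190].reshape(-1,3);Q=Q[(Q[:,2]>165)&(Q[:,2]<215)]
    if len(Q)<30: print(nm,len(Q)); continue
    m=np.median(Q,0);n=np.linalg.svd(Q-m,full_matrices=False)[2][2];n*=np.sign(n[2]);print(nm,len(Q),m.round(1),n.round(2))
cv2.imwrite('pics/w3.png',cv2.resize(c['img'][200:360,170:460],None,fx=2.7,fy=2.7))
```

```text
[539.58181355 -29.28563564 184.55145113] [ 3.14097211e+00 -2.97950047e-03  1.16827985e-01] 8.625 [-1.97297946 -0.05359755 10.81113006]
endL 891 [540.1  25.8 176.3] [-0.59  0.54  0.61]
sleeve 3988 [546.  -29.6 191.8] [0.23 0.02 0.97]
endR 920 [553.3 -85.  175.4] [-0.65 -0.58  0.5 ]
```

View pics/w3.png

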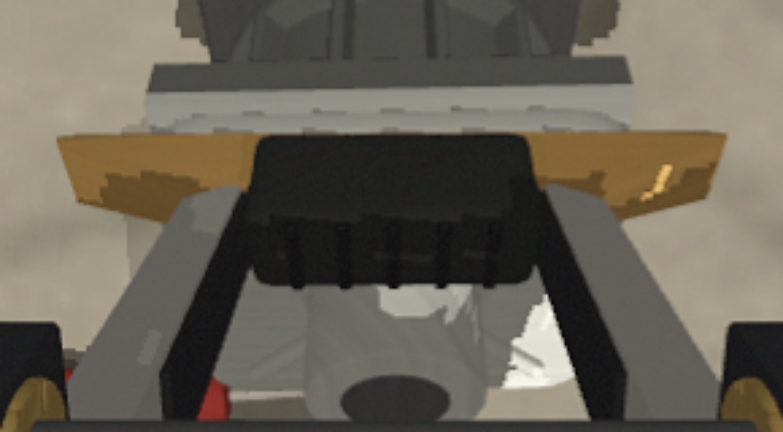

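The crop shows the wedge leaning on the plate, with its sleeve's back face now visible. I'll press it home along the plate's normal and measure the lean.

Call:
{"fn": "arm_command", "kwargs": {
  "plan": [
    [-1,0.0004,0,0.0008,0],
    [-1,0.0003,0,0.0006,0],
    [-1,0,0,0,0]
  ],
  "newtons": 9
}}

```text
clock: 9.0
eef_pos: [539.9, -29.3, 184.4]
eef_rot: [3.141, -0.003, 0.117]
wrist_force: [-11.3, -0.3, 25.0]
finger_gap: 59.6
finger_force: 18.2
```

```bash
cat > tilt.py <<'E'
from h import *
def tilt(psi,save=None):
    c=cam('wrist'); hsv=cv2.cvtColor(c['img'],cv2.COLOR_BGR2HSV)
    v,u=np.mgrid[0:480,0:640]; W=world(c,u,v).reshape(480,640,3)
    # project to wedge axes: u_h horizontal across, vertical
    e=np.array([np.cos(psi),np.sin(psi),0]);y=np.array([-np.sin(psi),np.cos(psi),0])
    s=manip.read_state(); D=W-s['eef_pos']
    X=D@e;Y=D@y;Z=D[...,2]
    for a,b in ((-70,-45),(45,70)):
        m=(Y>a)&(Y<b)&(abs(X)<25)&(Z>-30)&(Z<15)&(v<330)&(hsv[...,1]>90)&(hsv[...,0]>12)&(hsv[...,0]<32)
        x,z,yy=X[m],Z[m],Y[m]
        # remove end slope in the z direction approx (0.3*cos30)
        zz=z+ (abs(yy)-57)*0.26
        h,_,_=None,None,None
        best=(0,)
        rng=np.random.default_rng(0)
        P=np.c_[x,yy,z]
        for _ in range(600):
            q=P[rng.choice(len(P),3,False)];n=np.cross(q[1]-q[0],q[2]-q[0]);L=np.linalg.norm(n)
            if L<30: continue
            n/=L;n*=np.sign(n[2])
            if n[2]<.6: continue
            k=(abs((P-q[0])@n)<1).sum()
            if k>best[0]: best=(k,n,q)
        print('end',a,len(P),best[0],best[1].round(2),'lean',np.degrees(np.arctan2(-best[1][0],best[1][2])).round(1),'mean',P.mean(0).round(1))
    g=(abs(Y)<26)&(abs(X)<30)&(Z>-20)&(Z<40)&(hsv[...,2]<70)&(v<330)
    P=np.c_[X[g],Z[g]]
    # profile of sleeve
    for zb in np.arange(-14,30,4):
        k=(P[:,1]>zb)&(P[:,1]<zb+4)
        if k.sum()>20: print('sleeve z',zb+2,'x max',np.percentile(P[k,0],95).round(1),k.sum())
    print(s['eef_pos'].round(1),s['wrist_force'].round(1),s['finger_force'])
if __name__=='__main__': tilt(0.117)
E
python3 tilt.py
```

```text
end -70 1112 826 [-0.42 -0.31  0.85] lean 26.3 mean [  8.8 -57.2  -8.9]
end 45 1110 877 [-0.4   0.28  0.87] lean 24.9 mean [ 7.8 56.8 -9. ]
sleeve z -8 x max 17.0 173
sleeve z -4 x max 16.5 505
sleeve z 0 x max 14.7 573
sleeve z 4 x max 12.2 1111
sleeve z 8 x max 10.0 1617
sleeve z 12 x max 7.8 1314
[539.9 -29.3 184.4] [-11.5   0.4  24.9] 18.21250774548389
```

The wedge is seated on the plate: the sleeve's back face leans ~30° and the force is normal to the plate. Next I'll grip firmly, lift off along the normal and go to the left side.

Call:
{"fn": "arm_command", "kwargs": {
  "plan": [
    [-1,0,0,0,0],
    [-1,0,0,0,0],
    [-1,-0.003,0,-0.005,0],
    [-1,-0.006,0,-0.0104,0],
    [-1,-0.011,0,-0.019,0],
    [-1,0,-0.03,0,0],
    [-1,0,-0.05,0,0],
    [-1,0,-0.04,0,0],
    [-1,0,-0.018,0,0],
    [-1,0,0,0,0],
    [-1,0,0,0,0]
  ],
  "newtons": 45
}}

```text
clock: 10.42
eef_pos: [503.7, 104.6, 216.0]
eef_rot: [3.141, 0.0, 0.116]
wrist_force: [-0.4, -0.0, -2.2]
finger_gap: 59.4
finger_force: 55.2
```

```bash
cat > where.py <<'E'
from h import *
# wedge in housing coordinates from TCP, calibrated at seat contact T1
T1=np.array([539.7,-29.3,184.5]); A=np.array([48.7,0,12.])
yaw=.117;y=np.array([-np.sin(yaw),np.cos(yaw),0]);u=np.array([np.cos(yaw),np.sin(yaw),0]);k=np.array([0,0,1.])
x=u*np.cos(np.pi/6)+k*.5;n=-u*.5+k*np.cos(np.pi/6)
s=manip.read_state();d=s['eef_pos']-T1;p=A+[d@x,d@y,d@n]
print('wedge centre in housing',p.round(1),'rot',s['eef_rot'].round(3),'F',s['wrist_force'].round(1),s['finger_gap'].round(1),s['clock'])
for sg in (1,-1):
    t=np.array([0,sg*138.,-3.3])-p;w=t[0]*x+t[1]*y+t[2]*n
    print('to d=-10, +0.7:','dx %.1f dy %.1f dz %.1f'%(w@u,-w@y,-w[2]))
E
python3 where.py; python3 tilt.py
```

```text
end -70 1122 837 [-0.43 -0.29  0.85] lean 26.9 mean [  8.6 -57.1  -9.1]
end 45 1133 891 [-0.41  0.28  0.87] lean 25.5 mean [ 7.9 56.9 -9.1]
sleeve z -12 x max 16.8 25
sleeve z -8 x max 17.0 223
sleeve z -4 x max 16.4 514
sleeve z 0 x max 14.6 562
sleeve z 4 x max 12.2 1117
sleeve z 8 x max 10.0 1665
sleeve z 12 x max 7.8 1248
[503.8 104.5 216. ] [ 0.2  0.4 -3. ] 55.17412121000234Traceback (most recent call last):
  File "where.py", line 7, in <module>
    print('wedge centre in housing',p.round(1),'rot',s['eef_rot'].round(3),'F',s['wrist_force'].round(1),s['finger_gap'].round(1),s['clock'])
                                                                                                         ^^^^^^^^^^^^^^^^^^^^^
AttributeError: 'float' object has no attribute 'round'
```

```bash
sed -i "s/s\['finger_gap'\].round(1)/s['finger_gap']/" where.py; python3 where.py
```

```text
wedge centre in housing [ 47.1 137.1  49.3] rot [3.141 0.    0.116] F [ 0.2  0.4 -3. ] 59.47332690585067 10.475
to d=-10, +0.7: dx -14.4 dy -0.9 dz 69.1
to d=-10, +0.7: dx -14.4 dy 275.1 dz 69.1
```

Call:
{"fn": "arm_command", "kwargs": {
  "plan": [
    [-1,-0.0072,-0.001,0.03,0],
    [-1,-0.0072,0,0.03,0],
    [-1,0,0,0.0091,0],
    [-1,0,0,0,0],
    [-1,0,0,0,0]
  ]
}}

```text
clock: 11.1
eef_pos: [490.0, 104.8, 148.1]
eef_rot: [-3.142, -0.002, 0.116]
wrist_force: [-0.0, 0.8, -3.1]
finger_gap: 59.3
finger_force: 55.2
```

```bash
python3 where.py
python3 - <<'E'
from h import *
c=cam('wrist'); a=c['img'][180:360,120:480]; b=cam('scene')['img'][180:270,300:440]
cv2.imwrite('pics/w4.png',np.vstack([cv2.resize(a,(600,300)),cv2.resize(b,(600,300),interpolation=cv2.INTER_CUBIC)]))
E
```

```text
wedge centre in housing [  1.3 139.   -2.6] rot [-3.142e+00 -2.000e-03  1.160e-01] F [-0.   0.8 -3.1] 59.31005197325067 11.1
to d=-10, +0.7: dx -0.8 dy 1.0 dz 1.2
to d=-10, +0.7: dx -0.8 dy 277.0 dz 1.2
```

View pics/w4.png

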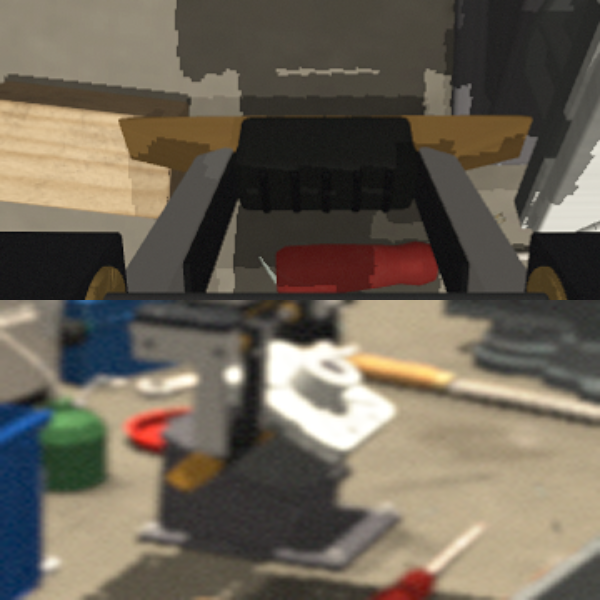

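The upper half shows the wedge, leaned, with its inner tip (530,135) just outside the flange's edge. The lower half shows it beside the seam. I'll advance gently and watch the force.

Call:
{"fn": "arm_command", "kwargs": {
  "plan": [
    [-1,-0.0008,0.001,0.0012,0],
    [-1,0,0.004,0,0],
    [-1,0,0.004,0,0],
    [-1,0,0,0,0]
  ]
}}

```text
clock: 11.7
eef_pos: [489.5, 95.5, 145.8]
eef_rot: [3.142, -0.0, 0.116]
wrist_force: [0.4, -0.4, -2.4]
finger_gap: 59.5
finger_force: 55.2
```

Call:
{"fn": "arm_command", "kwargs": {
  "plan": [
    [-1,0,0.002,0,0],
    [-1,0,0.002,0,0],
    [-1,0,0,0,0]
  ]
}}

```text
clock: 12.08
eef_pos: [489.9, 91.8, 145.8]
eef_rot: [3.142, -0.0, 0.117]
wrist_force: [0.7, 0.1, -3.1]
finger_gap: 59.7
finger_force: 55.2
```

Call:
{"fn": "arm_command", "kwargs": {
  "plan": [
    [-1,0,0.002,0,0],
    [-1,0,0.002,0,0],
    [-1,0,0,0,0]
  ]
}}

```text
clock: 12.45
eef_pos: [490.4, 87.7, 146.0]
eef_rot: [3.141, -0.0, 0.117]
wrist_force: [-3.1, 0.9, 3.0]
finger_gap: 59.7
finger_force: 55.4
```

```bash
python3 where.py
```

```text
wedge centre in housing [ -1.2 122.   -3.7] rot [ 3.141 -0.     0.117] F [-3.1  0.9  3. ] 59.6801774572328 12.45
to d=-10, +0.7: dx 0.8 dy -16.0 dz -0.9
to d=-10, +0.7: dx 0.8 dy 260.0 dz -0.9
```

The wedge is in the slot with its sole on the floor (force along the normal). Next I'll push in.

Call:
{"fn": "arm_command", "kwargs": {
  "plan": [
    [-1,0,0.002,0,0],
    [-1,0,0.002,0,0],
    [-1,0,0.002,0,0],
    [-1,0,0,0,0]
  ]
}}

```text
clock: 12.95
eef_pos: [491.0, 82.2, 146.2]
eef_rot: [-3.141, -0.0, 0.117]
wrist_force: [-5.2, 3.9, 7.1]
finger_gap: 59.4
finger_force: 55.9
```

Call:
{"fn": "arm_command", "kwargs": {
  "plan": [
    [-1,0,0.002,0,0],
    [-1,0,0.002,0,0],
    [-1,0,0,0,0]
  ]
}}

```text
clock: 13.32
eef_pos: [491.4, 78.5, 146.3]
eef_rot: [-3.141, -0.0, 0.117]
wrist_force: [-7.3, 4.9, 8.1]
finger_gap: 59.6
finger_force: 55.8
```

```bash
python3 where.py
```

```text
wedge centre in housing [ -1.  112.7  -3.4] rot [-3.141 -0.     0.117] F [-7.3  4.9  8.1] 59.56753427540296 13.325
to d=-10, +0.7: dx 0.9 dy -25.3 dz -0.6
to d=-10, +0.7: dx 0.9 dy 250.7 dz -0.6
```

Call:
{"fn": "arm_command", "kwargs": {
  "plan": [
    [-1,0,0.001,0,0],
    [-1,0,0.001,0,0],
    [-1,0,0,0,0]
  ]
}}

```text
clock: 13.7
eef_pos: [491.6, 76.7, 146.3]
eef_rot: [-3.14, -0.0, 0.117]
wrist_force: [-7.5, 6.0, 8.9]
finger_gap: 59.4
finger_force: 55.9
```

```bash
cp -n top.npz top_ref.npz
cat > gap.py <<'E'
from h import *
import sys
yaw=.117;y=np.array([-np.sin(yaw),np.cos(yaw),0]);u=np.array([np.cos(yaw),np.sin(yaw),0]);k=np.array([0,0,1.])
x=u*np.cos(np.pi/6)+k*.5;n=-u*.5+k*np.cos(np.pi/6);O=np.array([514.5,-32.2,135.5])
r=load('top_ref'); v,uu=np.mgrid[205:290,350:430]
W0=world(r,uu,v); H=np.c_[(W0-O)@x,(W0-O)@y,(W0-O)@n]
Zs=[]
for i in range(3):
    t=cam('top'); Zs.append(world(t,uu,v))
W1=np.median(Zs,0); d=(W1-W0)@n
ok=(abs(H[:,2]-12)<3)&(abs(H[:,0])<50)&(abs(H[:,1])<52)&(np.hypot(H[:,0],H[:,1])>26)&(abs(d)<9)
A=np.c_[np.ones(ok.sum()),H[ok,1]]; w=np.ones(ok.sum())
for _ in range(10):
    c=np.linalg.lstsq(A*w[:,None],d[ok]*w,rcond=None)[0]; w=1/np.maximum(1,abs(d[ok]-A@c))
print('pixels',ok.sum(),'gap left %.1f right %.1f'%(c[0]+53*c[1],c[0]-53*c[1]),'y span',H[ok,1].min().round(),H[ok,1].max().round())
for a in range(-50,50,20):
    m=ok&(H[:,1]>a)&(H[:,1]<a+20)
    if m.sum()>10: print(a+10,m.sum(),np.median(d[m]).round(2))
E
python3 where.py; python3 gap.py
```

```text
wedge centre in housing [ -1.  110.9  -3.3] rot [-3.14  -0.     0.117] F [-7.5  6.   8.9] 59.44794570699106 13.7
to d=-10, +0.7: dx 0.9 dy -27.1 dz -0.6
to d=-10, +0.7: dx 0.9 dy 248.9 dz -0.6
pixels 362 gap left 2.9 right -0.1 y span -52.0 36.0
-40 208 0.27
-20 109 1.03
0 25 0.44
```

Call:
{"fn": "arm_command", "kwargs": {
  "plan": [
    [-1,0,-0.01,0,0],
    [-1,0,-0.022,0,0],
    [-1,-0.0187,0,-0.0325,0],
    [-1,-0.0188,0,-0.0325,0],
    [-1,0,-0.05,0,0],
    [-1,0,0,0,0]
  ]
}}

```text
clock: 14.6
eef_pos: [444.6, 155.0, 210.9]
eef_rot: [-3.141, -0.001, 0.119]
wrist_force: [0.5, 0.2, -3.0]
finger_gap: 59.6
finger_force: 54.7
```

```bash
python3 where.py; python3 gap.py
```

```text
wedge centre in housing [ -1.3 194.1  71.3] rot [-3.141e+00 -1.000e-03  1.190e-01] F [ 0.5  0.2 -3. ] 59.56168829672734 14.6
to d=-10, +0.7: dx 38.4 dy 56.1 dz 64.0
to d=-10, +0.7: dx 38.4 dy 332.1 dz 64.0
pixels 794 gap left 2.2 right 0.1 y span -52.0 52.0
-40 208 0.14
-20 109 1.2
0 79 0.87
20 156 1.85
40 204 1.93
```

The left edge is up about 2.2 mm and the right is at 0. Next I'll cross over to the right side.

Call:
{"fn": "arm_command", "kwargs": {
  "plan": [
    [-1,0,0.047,0,0],
    [-1,0,0.048,0,0],
    [-1,0,0.048,0,0],
    [-1,0,0.048,0,0],
    [-1,0,0.047,0,0],
    [-1,0,0.047,0,0],
    [-1,0,0.047,0,0],
    [-1,0.019,0,0.032,0],
    [-1,0.019,0,0.028,0],
    [-1,0,0,0,0],
    [-1,0,0,0,0]
  ]
}}

```text
clock: 16.12
eef_pos: [521.1, -172.8, 151.6]
eef_rot: [3.141, -0.0, 0.116]
wrist_force: [0.0, -0.5, -2.1]
finger_gap: 59.5
finger_force: 54.7
```

```bash
python3 where.py
```

```text
wedge centre in housing [   1.8 -140.3    1.1] rot [ 3.141 -0.     0.116] F [ 0.  -0.5 -2.1] 59.50526530048145 16.125
to d=-10, +0.7: dx 0.7 dy -278.3 dz 4.7
to d=-10, +0.7: dx 0.7 dy -2.3 dz 4.7
```

Call:
{"fn": "arm_command", "kwargs": {
  "plan": [
    [-1,0.0007,0,0.0045,0],
    [-1,0,-0.004,0,0],
    [-1,0,-0.006,0,0],
    [-1,0,0,0,0]
  ]
}}

```text
clock: 16.62
eef_pos: [520.9, -161.7, 146.5]
eef_rot: [3.141, -0.0, 0.117]
wrist_force: [0.1, -0.3, -2.0]
finger_gap: 59.3
finger_force: 54.7
```

Call:
{"fn": "arm_command", "kwargs": {
  "plan": [
    [-1,0,-0.003,0,0],
    [-1,0,-0.002,0,0],
    [-1,0,0,0,0]
  ]
}}

```text
clock: 17.0
eef_pos: [520.3, -157.1, 146.3]
eef_rot: [-3.142, 0.0, 0.117]
wrist_force: [0.4, -0.5, -2.3]
finger_gap: 59.7
finger_force: 54.7
```

Call:
{"fn": "arm_command", "kwargs": {
  "plan": [
    [-1,0,-0.002,0,0],
    [-1,0,-0.002,0,0],
    [-1,0,0,0,0]
  ]
}}

```text
clock: 17.38
eef_pos: [520.0, -153.2, 146.0]
eef_rot: [3.141, -0.0, 0.117]
wrist_force: [4.1, -1.6, -7.4]
finger_gap: 59.7
finger_force: 54.7
```

```bash
python3 where.py
```

```text
wedge centre in housing [  -0.  -120.8   -4.3] rot [ 3.141 -0.     0.117] F [ 4.1 -1.6 -7.4] 59.671719153442716 17.375
to d=-10, +0.7: dx -0.5 dy -258.8 dz -0.9
to d=-10, +0.7: dx -0.5 dy 17.2 dz -0.9
```

Call:
{"fn": "arm_command", "kwargs": {
  "plan": [
    [-1,0.0004,0,0.0007,0],
    [-1,0,0,0,0],
    [-1,0,0,0,0]
  ]
}}

```text
clock: 17.75
eef_pos: [520.2, -153.2, 145.6]
eef_rot: [-3.141, 0.0, 0.117]
wrist_force: [1.2, -0.6, -3.3]
finger_gap: 59.6
finger_force: 54.7
```

Call:
{"fn": "arm_command", "kwargs": {
  "plan": [
    [-1,0.0003,0,0.0005,0],
    [-1,0,0,0,0]
  ]
}}

```text
clock: 18.0
eef_pos: [520.5, -153.2, 145.3]
eef_rot: [-3.142, 0.0, 0.117]
wrist_force: [-1.5, -0.8, 0.0]
finger_gap: 59.1
finger_force: 54.9
```

```bash
python3 where.py
```

```text
wedge centre in housing [   0.  -120.8   -5.2] rot [-3.142  0.     0.117] F [-1.5 -0.8  0. ] 59.114863341544634 18.0
to d=-10, +0.7: dx -1.0 dy -258.8 dz -1.6
to d=-10, +0.7: dx -1.0 dy 17.2 dz -1.6
```

The sole is now on the right slot's floor. I'll push in by steps.

Call:
{"fn": "arm_command", "kwargs": {
  "plan": [
    [-1,0,-0.002,0,0],
    [-1,0,-0.002,0,0],
    [-1,0,-0.002,0,0],
    [-1,0,-0.002,0,0],
    [-1,0,0,0,0]
  ]
}}

```text
clock: 18.62
eef_pos: [519.8, -145.8, 145.6]
eef_rot: [3.14, -0.001, 0.117]
wrist_force: [-2.7, -4.1, 3.3]
finger_gap: 59.4
finger_force: 55.3
```

Call:
{"fn": "arm_command", "kwargs": {
  "plan": [
    [-1,0,-0.002,0,0],
    [-1,0,-0.002,0,0],
    [-1,0,0,0,0]
  ]
}}

```text
clock: 19.0
eef_pos: [519.1, -141.4, 145.5]
eef_rot: [3.141, -0.0, 0.117]
wrist_force: [-4.1, -2.5, 5.6]
finger_gap: 59.4
finger_force: 55.3
```

```bash
python3 where.py; python3 gap.py
```

```text
wedge centre in housing [   0.2 -108.9   -5. ] rot [ 3.141 -0.     0.117] F [-4.1 -2.5  5.6] 59.41303410255099 19.0
to d=-10, +0.7: dx -1.0 dy -246.9 dz -1.4
to d=-10, +0.7: dx -1.0 dy 29.1 dz -1.4
pixels 760 gap left 2.2 right 3.9 y span -52.0 52.0
-40 188 3.55
-20 111 3.77
0 76 3.1
20 154 2.75
40 204 2.4
```

Call:
{"fn": "arm_command", "kwargs": {
  "plan": [
    [-1,0,-0.002,0,0],
    [-1,0,-0.0015,0,0],
    [-1,0,0,0,0]
  ]
}}

```text
clock: 19.52
eef_pos: [518.7, -138.0, 145.6]
eef_rot: [3.141, -0.0, 0.117]
wrist_force: [-4.1, -4.0, 6.4]
finger_gap: 59.1
finger_force: 55.4
```

```bash
python3 where.py; python3 gap.py
```

```text
wedge centre in housing [   0.2 -105.5   -5. ] rot [ 3.141 -0.     0.117] F [-4.1 -4.   6.4] 59.12671681347504 19.525
to d=-10, +0.7: dx -1.0 dy -243.5 dz -1.3
to d=-10, +0.7: dx -1.0 dy 32.5 dz -1.3
pixels 726 gap left 1.5 right 4.8 y span -52.0 52.0
-40 159 4.38
-20 110 3.67
0 76 3.05
20 153 2.69
40 204 2.02
```

The right edge is at about 4.8 and the left at about 1.9. I'll withdraw and go back left.

Call:
{"fn": "arm_command", "kwargs": {
  "plan": [
    [-1,0,0.01,0,0],
    [-1,0,0.026,0,0],
    [-1,-0.0187,0,-0.0325,0],
    [-1,-0.0188,0,-0.0325,0],
    [-1,0,-0.046,0,0],
    [-1,0,-0.047,0,0],
    [-1,0,-0.047,0,0],
    [-1,0,-0.047,0,0],
    [-1,0,-0.047,0,0],
    [-1,0,-0.047,0,0],
    [-1,0,0,0,0]
  ]
}}

```text
clock: 21.05
eef_pos: [452.5, 103.5, 209.8]
eef_rot: [-3.141, 0.0, 0.12]
wrist_force: [0.5, 0.8, -2.9]
finger_gap: 59.3
finger_force: 54.7
```

```bash
python3 where.py; python3 gap.py
```

```text
wedge centre in housing [ -0.3 142.1  69.5] rot [-3.141  0.     0.12 ] F [ 0.5  0.8 -2.9] 59.303162261347076 21.05
to d=-10, +0.7: dx 36.6 dy 4.1 dz 62.9
to d=-10, +0.7: dx 36.6 dy 280.1 dz 62.9
pixels 480 gap left 2.9 right 3.3 y span -52.0 26.0
-40 207 3.22
-20 111 3.78
0 76 2.68
20 69 2.93
```

Call:
{"fn": "arm_command", "kwargs": {
  "plan": [
    [-1,0.0183,0,0.032,0],
    [-1,0.0183,0,0.0305,0],
    [-1,0,0,0,0],
    [-1,0,0,0,0]
  ]
}}

```text
clock: 21.7
eef_pos: [489.4, 104.8, 148.5]
eef_rot: [3.142, -0.001, 0.116]
wrist_force: [0.1, 0.4, -2.2]
finger_gap: 59.3
finger_force: 54.7
```

```bash
python3 where.py
```

```text
wedge centre in housing [  1.  139.1  -2. ] rot [ 3.142e+00 -1.000e-03  1.160e-01] F [ 0.1  0.4 -2.2] 59.32909359944007 21.7
to d=-10, +0.7: dx -0.2 dy 1.1 dz 1.6
to d=-10, +0.7: dx -0.2 dy 277.1 dz 1.6
```

Call:
{"fn": "arm_command", "kwargs": {
  "plan": [
    [-1,-0.0002,0,0.0018,0],
    [-1,0,0.006,0,0],
    [-1,0,0.005,0,0],
    [-1,0,0.003,0,0],
    [-1,0,0.003,0,0],
    [-1,0,0,0,0]
  ]
}}

```text
clock: 22.45
eef_pos: [491.0, 88.1, 146.2]
eef_rot: [3.141, 0.0, 0.116]
wrist_force: [-4.8, -2.4, 6.1]
finger_gap: 59.3
finger_force: 55.0
```

Call:
{"fn": "arm_command", "kwargs": {
  "plan": [
    [-1,0,0.003,0,0],
    [-1,0,0.003,0,0],
    [-1,0,0.003,0,0],
    [-1,0,0,0,0]
  ]
}}

```text
clock: 22.95
eef_pos: [492.1, 79.3, 146.5]
eef_rot: [3.141, -0.0, 0.117]
wrist_force: [-7.7, -0.7, 10.9]
finger_gap: 59.9
finger_force: 55.3
```

```bash
python3 where.py
```

```text
wedge centre in housing [ -0.2 113.4  -3.6] rot [ 3.141 -0.     0.117] F [-7.7 -0.7 10.9] 59.864843476615185 22.95
to d=-10, +0.7: dx 0.1 dy -24.6 dz -0.4
to d=-10, +0.7: dx 0.1 dy 251.4 dz -0.4
```

Call:
{"fn": "arm_command", "kwargs": {
  "plan": [
    [-1,0,0.002,0,0],
    [-1,0,0.002,0,0],
    [-1,0,0.0015,0,0],
    [-1,0,0.0015,0,0],
    [-1,0,0,0,0]
  ]
}}

```text
clock: 23.58
eef_pos: [492.8, 72.8, 146.6]
eef_rot: [-3.141, -0.0, 0.117]
wrist_force: [-8.8, 1.6, 12.3]
finger_gap: 59.0
finger_force: 55.4
```

```bash
python3 where.py; python3 gap.py
```

```text
wedge centre in housing [ -0.2 106.9  -3.5] rot [-3.141 -0.     0.117] F [-8.8  1.6 12.3] 58.98361309812553 23.575
to d=-10, +0.7: dx 0.1 dy -31.1 dz -0.3
to d=-10, +0.7: dx 0.1 dy 244.9 dz -0.3
pixels 338 gap left 4.5 right 3.2 y span -52.0 33.0
-40 206 3.18
-20 101 4.13
```

Call:
{"fn": "arm_command", "kwargs": {
  "plan": [
    [-1,0,0.0015,0,0],
    [-1,0,0.0015,0,0],
    [-1,0,0,0,0]
  ]
}}

```text
clock: 24.1
eef_pos: [493.2, 69.9, 146.7]
eef_rot: [-3.141, -0.0, 0.117]
wrist_force: [-9.6, 2.2, 12.7]
finger_gap: 59.3
finger_force: 55.4
```

```bash
python3 gap.py
```

```text
pixels 324 gap left 4.7 right 3.3 y span -52.0 28.0
-40 206 3.48
-20 96 3.77
```

Call:
{"fn": "arm_command", "kwargs": {
  "plan": [
    [-1,0,-0.01,0,0],
    [-1,0,-0.024,0,0],
    [-1,-0.0187,0,-0.0325,0],
    [-1,-0.0188,0,-0.0325,0],
    [-1,0,-0.05,0,0],
    [-1,0,0,0,0]
  ]
}}

```text
clock: 25.0
eef_pos: [445.9, 150.6, 210.9]
eef_rot: [-3.141, -0.001, 0.12]
wrist_force: [-0.0, 0.1, -2.7]
finger_gap: 59.3
finger_force: 54.5
```

```bash
python3 where.py; python3 gap.py
```

```text
wedge centre in housing [ -0.5 189.6  71. ] rot [-3.141e+00 -1.000e-03  1.200e-01] F [-0.   0.1 -2.7] 59.26764994757391 25.0
to d=-10, +0.7: dx 37.6 dy 51.6 dz 64.0
to d=-10, +0.7: dx 37.6 dy 327.6 dz 64.0
pixels 781 gap left 3.8 right 3.8 y span -52.0 52.0
-40 208 3.63
-20 106 4.05
0 76 3.66
20 151 4.18
40 202 3.82
```

Both edges now stand at about 3.8 mm, so the cover is free. Next I'll lay the wedge back down on the right.

Call:
{"fn": "arm_command", "kwargs": {
  "plan": [
    [-1,0,0,-0.04,0],
    [-1,0,0.0492,-0.01,0],
    [-1,0,0.049,0,0],
    [-1,0,0.049,0,0],
    [-1,0,0.049,0,0],
    [-1,0,0.049,0,0],
    [-1,0,0.049,0,0],
    [-1,0,0.049,0,0],
    [-1,0.002,0.049,0,0],
    [-1,0,0,0.05,0],
    [-1,0,0,0.055,0],
    [-1,0,0,0.055,0],
    [-1,0,0,0.05,0],
    [-1,0,0,0.016,0],
    [-1,0,0,0,0],
    [-1,0,0,0,0]
  ]
}}

```text
clock: 27.15
eef_pos: [494.9, -241.3, 36.8]
eef_rot: [3.14, -0.002, 0.117]
wrist_force: [-0.8, 0.2, -1.3]
finger_gap: 59.7
finger_force: 54.5
```

Call:
{"fn": "arm_command", "kwargs": {
  "plan": [
    [-1,0,0,0.003,0],
    [-1,0,0,0.002,0],
    [-1,0,0,0,0]
  ]
}}

```text
clock: 27.52
eef_pos: [494.0, -240.6, 29.8]
eef_rot: [3.142, -0.0, 0.117]
wrist_force: [-0.2, -0.3, -2.8]
finger_gap: 59.4
finger_force: 54.5
```

Call:
{"fn": "arm_command", "kwargs": {
  "plan": [
    [-1,0,0,0.004,0],
    [-1,0,0,0.002,0],
    [-1,0,0,0,0]
  ]
}}

```text
clock: 27.9
eef_pos: [493.8, -240.5, 23.5]
eef_rot: [-3.141, 0.0, 0.117]
wrist_force: [0.3, -0.1, -2.5]
finger_gap: 59.4
finger_force: 54.5
```

Call:
{"fn": "arm_command", "kwargs": {
  "plan": [
    [-1,0,0,0.001,0],
    [-1,0,0,0.001,0],
    [-1,0,0,0,0]
  ],
  "newtons": 20
}}

```text
clock: 28.28
eef_pos: [493.9, -240.6, 21.7]
eef_rot: [-3.142, 0.0, 0.117]
wrist_force: [0.7, -0.0, -2.4]
finger_gap: 59.8
finger_force: 28.1
```

Call:
{"fn": "arm_command", "kwargs": {
  "plan": [
    [1,0,0,0,0],
    [1,0,0,0,0],
    [1,0,0,0,0],
    [1,0,0,0,0],
    [1,0,0,-0.03,0],
    [1,0,0,-0.06,0],
    [1,0,0,-0.06,0],
    [1,0,0,-0.06,0],
    [1,0.006,-0.041,-0.008,0],
    [1,0.006,-0.041,0,0],
    [1,0.006,-0.041,0,0],
    [1,0.005,-0.041,0,0],
    [1,0.005,-0.0406,0,0],
    [1,0,0,0,0],
    [1,0,0,0,0]
  ]
}}

```text
clock: 30.15
eef_pos: [497.9, -34.5, 239.8]
eef_rot: [3.141, -0.0, 0.117]
wrist_force: [0.0, 0.8, 0.9]
finger_gap: 93.8
finger_force: 0.0
```

Run:
```python
from h import *
c=cam('wrist'); s=manip.read_state(); print(s['eef_pos'],s['eef_rot'],s['clock'])
v,u=np.mgrid[0:480,0:640]; W=world(c,u,v); 
yaw=.117;y=np.array([-np.sin(yaw),np.cos(yaw),0]);U=np.array([np.cos(yaw),np.sin(yaw),0]);k=np.array([0,0,1.])
x=U*np.cos(np.pi/6)+k*.5;n=-U*.5+k*np.cos(np.pi/6);O=np.array([514.5,-32.2,135.])
H=np.c_[(W-O)@x,(W-O)@y,(W-O)@n]
m=(abs(H[:,2]-48)<4)&(abs(H[:,0])<35)&(abs(H[:,1])<35)&(c['z_map'].ravel()>0)
q=H[m]; print(m.sum(),'boss top in housing coords: med',np.median(q,0),'range',np.percentile(q,[2,98],0))
m=(abs(H[:,2]-15.7)<5)&(abs(H[:,0])<60)&(abs(H[:,1])<60)
q=H[m]; print('plate',m.sum(),np.median(q,0),np.percentile(q,[1,99],0))
t=cam('top'); w=world(t,*np.meshgrid(np.arange(425,495),np.arange(235,295))); g=(w[:,2]>8)&(w[:,2]<40); print('wedge',np.percentile(w[g],[5,50,95],0).round(0))
cv2.imwrite('pics/w5.png',np.hstack([cv2.resize(c['img'],(480,360)),cv2.resize(t['img'][200:320,360:500],(320,274))[:274].copy() if 0 else cv2.resize(t['img'][200:320,360:466],(318,360))]))
```

```text
[497.93615798 -34.81936924 239.73035766] [3.14143906e+00 3.27104897e-05 1.16265603e-01] 30.2
1865 boss top in housing coords: med [ 0.98272696 -2.31600385 47.96157308] range [[-21.03443069 -21.98872845  44.83654031]
 [ 18.13396068  16.91975904  49.10249111]]
plate 11039 [22.14907329 -2.18293695 15.95940015] [[-55.08821339 -56.74368908  11.75897002]
 [ 53.28271984  52.29741217  20.2292847 ]]
wedge [[ 488. -307.    8.]
 [ 507. -268.   13.]
 [ 519. -190.   29.]]
```

View pics/w5.png

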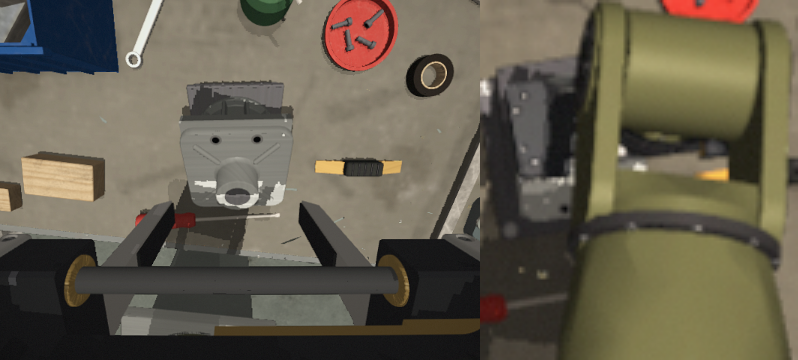

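The view shows the wedge flat on the bench at (358,168) and the cover's boss at (238,190) between the fingers. Next I'll take the boss.

Call:
{"fn": "arm_command", "kwargs": {
  "plan": [
    [1,0,0.001,0.04,0],
    [1,0,0,0.03,0],
    [1,0,0,0.013,0],
    [1,0,0,0.003,0],
    [1,0,0,0,0],
    [1,0,0,0,0]
  ],
  "newtons": 8
}}

```text
clock: 31.0
eef_pos: [498.4, -35.2, 154.6]
eef_rot: [3.141, -0.001, 0.117]
wrist_force: [-0.5, -0.4, 0.1]
finger_gap: 94.2
finger_force: 0.0
```

Call:
{"fn": "arm_command", "kwargs": {
  "plan": [
    [-1,0,0,0,0],
    [-1,0,0,0,0],
    [-1,0,0,0,0],
    [-1,0,0,0,0],
    [-1,0,0,0,0],
    [-1,0,0,0,0],
    [-1,0,0,0,0]
  ],
  "newtons": 8
}}

```text
clock: 31.88
eef_pos: [498.0, -35.1, 153.8]
eef_rot: [-3.142, 0.0, 0.117]
wrist_force: [0.1, -0.3, 0.1]
finger_gap: 43.9
finger_force: 8.0
```

Call:
{"fn": "arm_command", "kwargs": {
  "plan": [
    [-1,0,0,0,0],
    [-1,0,0,0,0],
    [-1,-0.0015,0,-0.0026,0],
    [-1,-0.0025,0,-0.0043,0],
    [-1,-0.0025,0,-0.0043,0],
    [-1,0,0,0,0]
  ],
  "newtons": 40
}}

```text
clock: 32.62
eef_pos: [491.5, -35.9, 165.4]
eef_rot: [3.141, -0.0, 0.117]
wrist_force: [-0.2, -0.5, -3.4]
finger_gap: 43.5
finger_force: 40.0
```

Call:
{"fn": "arm_command", "kwargs": {
  "plan": [
    [-1,-0.005,0,-0.0087,0],
    [-1,-0.01,0,-0.0174,0],
    [-1,-0.01,0,-0.03,0],
    [-1,0,0,-0.05,0],
    [-1,0,0,0,0],
    [-1,0,0,0,0]
  ]
}}

```text
clock: 33.38
eef_pos: [466.3, -38.7, 270.3]
eef_rot: [-3.141, 0.001, 0.117]
wrist_force: [-0.4, 0.4, -3.4]
finger_gap: 43.4
finger_force: 40.0
```

The cover is in hand (3.4 N). Next I'll go to the block and turn a quarter, so that it levels along the block's length.

Call:
{"fn": "arm_command", "kwargs": {
  "plan": [
    [-1,0.0014,-0.03,0,0],
    [-1,0,-0.05,0,0],
    [-1,0,-0.05,0,0],
    [-1,0,-0.05,0,0],
    [-1,0,-0.05,0,0],
    [-1,0,-0.05,0,0],
    [-1,0,0,0,-0.16],
    [-1,0,0,0,-0.162],
    [-1,0,0,0,-0.162],
    [-1,0,0,0,-0.162],
    [-1,0,0,0,-0.162],
    [-1,0,0,0,-0.162],
    [-1,0,0,0,-0.162],
    [-1,0,0,0,-0.162],
    [-1,0,0,0,-0.16],
    [-1,0,0,0,0],
    [-1,0,0,0,0]
  ]
}}

```text
clock: 35.5
eef_pos: [435.3, 239.4, 270.3]
eef_rot: [-3.14, 0.001, 1.567]
wrist_force: [0.1, -0.3, -3.3]
finger_gap: 43.4
finger_force: 40.0
```

Run:
```python
from h import *
c=cam('wrist'); s=manip.read_state(); print(s['eef_pos'],s['eef_rot'],s['clock'])
v,u=np.mgrid[0:480,0:640]; W=world(c,u,v); m=(W[:,2]>34)&(W[:,2]<43)&(abs(W[:,0]-435)<60)&(abs(W[:,1]-240)<80)&(c['z_map'].ravel()>0)
print('block seen',m.sum(),np.percentile(W[m],[1,99],0).round(1) if m.sum() else '')
cv2.imwrite('pics/w6.png',c['img'])
```

```text
[435.36878733 239.401075   270.5082301 ] [-3.14071887e+00  4.01203346e-04  1.56783572e+00] 35.55
block seen 845 [[406.1 274.2  34.9]
 [464.5 293.1  39. ]]
```

View pics/w6.png

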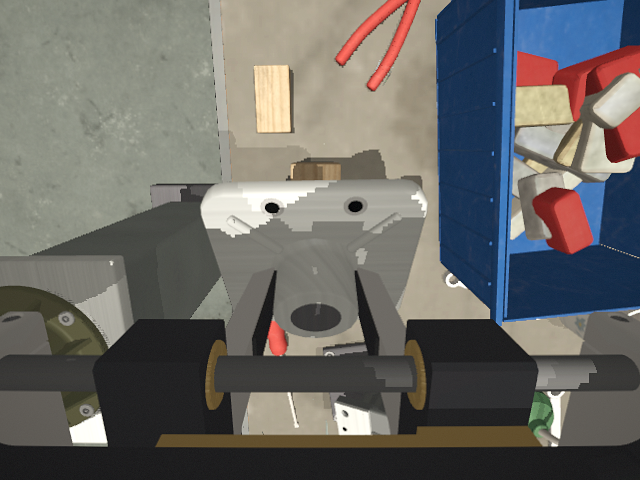

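The view shows the cover leaning in the grip with its boss at (318,300), and the block's end showing behind it at (315,172), centred. Next I'll lower it.

Call:
{"fn": "arm_command", "kwargs": {
  "plan": [
    [-1,0,0,0.05,0],
    [-1,0,0,0.05,0],
    [-1,0,0,0.05,0],
    [-1,0,0,0.025,0],
    [-1,0,0,0.006,0],
    [-1,0,0,0,0],
    [-1,0,0,0,0]
  ],
  "newtons": 15
}}

```text
clock: 36.42
eef_pos: [436.1, 239.7, 91.3]
eef_rot: [3.14, -0.001, 1.57]
wrist_force: [-0.4, 0.3, -2.9]
finger_gap: 43.7
finger_force: 15.0
```

Call:
{"fn": "arm_command", "kwargs": {
  "plan": [
    [-1,0,0,0.004,0],
    [-1,0,0,0.004,0],
    [-1,0,0,0,0]
  ],
  "newtons": 10
}}

```text
clock: 36.8
eef_pos: [435.4, 239.4, 81.8]
eef_rot: [-3.141, 0.0, 1.571]
wrist_force: [0.3, -0.6, -3.7]
finger_gap: 43.8
finger_force: 10.0
```

Call:
{"fn": "arm_command", "kwargs": {
  "plan": [
    [-1,0,0,0.002,0],
    [-1,0,0,0.002,0],
    [-1,0,0,0.002,0],
    [-1,0,0,0,0]
  ]
}}

```text
clock: 37.3
eef_pos: [435.6, 239.5, 76.1]
eef_rot: [3.141, -0.0, 1.571]
wrist_force: [0.8, 2.0, 1.7]
finger_gap: 43.7
finger_force: 10.0
```

Call:
{"fn": "arm_command", "kwargs": {
  "plan": [
    [-1,0,0,0.002,0],
    [-1,0,0,0.003,0],
    [-1,0,0,0.003,0],
    [-1,0,0,0,0]
  ]
}}

```text
clock: 37.8
eef_pos: [435.2, 239.1, 67.5]
eef_rot: [-3.14, 0.001, 1.571]
wrist_force: [-0.3, 0.2, -2.3]
finger_gap: 43.7
finger_force: 10.0
```

Call:
{"fn": "arm_command", "kwargs": {
  "plan": [
    [-1,0,0,0.002,0],
    [-1,0,0,0.002,0],
    [-1,0,0,0,0]
  ]
}}

```text
clock: 38.17
eef_pos: [435.5, 239.4, 63.9]
eef_rot: [-3.141, 0.0, 1.571]
wrist_force: [-0.2, 1.2, -2.3]
finger_gap: 43.8
finger_force: 10.0
```

Call:
{"fn": "arm_command", "kwargs": {
  "plan": [
    [-1,0,0,0.002,0],
    [-1,0,0,0.002,0],
    [-1,0,0,0,0]
  ]
}}

```text
clock: 38.55
eef_pos: [435.4, 239.4, 59.8]
eef_rot: [-3.141, 0.0, 1.571]
wrist_force: [-0.2, 0.6, -2.0]
finger_gap: 43.8
finger_force: 10.0
```

Call:
{"fn": "arm_command", "kwargs": {
  "plan": [
    [-1,0,0,0.0015,0],
    [-1,0,0,0,0]
  ]
}}

```text
clock: 38.8
eef_pos: [435.5, 239.4, 58.4]
eef_rot: [-3.142, 0.0, 1.571]
wrist_force: [-0.6, 1.2, -1.7]
finger_gap: 43.7
finger_force: 10.0
```

```bash
cat > cov.py <<'E'
from h import *
c=cam('wrist'); s=manip.read_state(); print(s['eef_pos'].round(1),s['wrist_force'].round(1),s['clock'])
v,u=np.mgrid[0:480,0:640]; W=world(c,u,v)
m=(W[:,2]>30)&(W[:,2]<90)&(abs(W[:,0]-435)<62)&(W[:,1]>240)&(W[:,1]<310)&(v.ravel()<330)&(c['z_map'].ravel()>0)&(abs(c['z_map'].ravel())<2000)&(np.hypot(W[:,0]-435,W[:,1]-240)>27)
Q=W[m]; A=np.c_[Q[:,:2]-[435,240],np.ones(len(Q))]; w=np.ones(len(Q))
for _ in range(20):
    k=np.linalg.lstsq(A*w[:,None],Q[:,2]*w,rcond=None)[0]; w=1/np.maximum(.7,abs(Q[:,2]-A@k))
i=abs(Q[:,2]-A@k)<3
print('plate top plane: tilt deg',np.degrees(k[:2]).round(1),'z',k[2].round(1),i.sum(),len(Q),'range',np.percentile(Q[i],[1,99],0).round(1))
E
python3 cov.py
```

```text
[435.5 239.4  58.5] [ 1.1  1.  -2.2] 38.85
plate top plane: tilt deg [0.  0.6] z 50.1 13887 15593 range [[380.8 241.5  48.7]
 [489.9 294.1  52.8]]
```

The plate is level, at a top height of 50 mm. I'll release and rise.

Call:
{"fn": "arm_command", "kwargs": {
  "plan": [
    [-1,0,0,0.001,0],
    [-1,0,0,0,0],
    [1,0,0,0,0],
    [1,0,0,0,0],
    [1,0,0,0,0],
    [1,0,0,0,0],
    [1,0,0,-0.02,0],
    [1,0,0,-0.05,0],
    [1,0,0,-0.06,0],
    [1,0,0,-0.06,0],
    [1,0,0,0,0],
    [1,0,0,0,0]
  ]
}}

```text
clock: 40.35
eef_pos: [435.2, 239.3, 246.6]
eef_rot: [-3.141, 0.0, 1.571]
wrist_force: [-0.6, -0.3, -0.0]
finger_gap: 93.7
finger_force: 0.0
```

```bash
python3 cov.py
python3 - <<'E'
from h import *
c=load('wrist'); cv2.imwrite('pics/w7.png',c['img'])
E
```

```text
[435.  239.3 246.1] [ 0.3 -0.1  0.2] 40.4
plate top plane: tilt deg [ 0. -0.] z 49.4 3784 3997 range [[381.  241.   47.4]
 [490.3 293.8  51.9]]
```

View pics/w7.png

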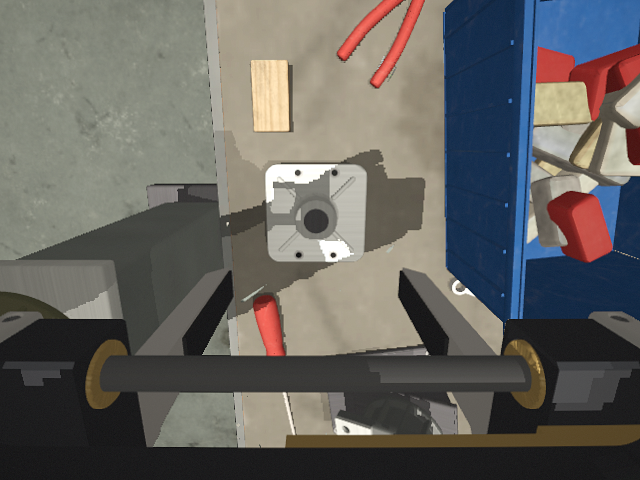

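The cover lies level and square on the block at (316,213), with its top at 49-50 mm. The robot is clear, so I'll hand in.

```bash
python3 -c "
from cell import ticket; print(ticket.sign_off())"
```

```text
the job is handed in; nothing more can be done
None
```

The job is handed in at about 40 s: the cover was wedged free in turn (both edges measured at about 3.8 mm), the wedge was laid back flat on the bench, and the cover sits level and centred on the beech block; sign-off returned no verdict.

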